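Run the board tester: set its selector, then pull and hold the spring slide

ROBOT

A 6-joint arm with a two-finger parallel gripper is mounted at the origin on the work surface. World frame = base frame: x ahead of the robot, y to its left, z up, the work surface at z = 0. Lengths are in m, angles in rad, forces in N, time in s.
With the tool pointing down it reaches from about 0.275 to 0.975 m from the base axis. Payload 8.4 kg.
Tool frame: the origin (TCP) lies on the mounting face of the last link; the fingertips stand 190 mm ahead of it and the grasp point (between the pads) lies 171 mm ahead of it; z points along the fingers, y is the direction in which the jaws open and shut (so a half turn about z gives the same grasp; the last joint's range is limited). The gripper opens to 92 mm and grips with 3 to 60 N. Pads are 20 mm wide; open, the fingers measure 128 mm over their backs; the gripper's body (75 mm by 189 mm) begins 69 mm behind the grasp point.
Start: joints at [1.246, 0.353, 1.633, -0, 1.155, -0.002], TCP at [0.198, 0.593, 0.405] pointing down, gripper open.
Joint ranges: [-2.63, 2.63], [-0.92, 2.1], [0.06, 2.66], [-1.3, 4.44], [0, 2.69], [-3.02, 3.02]. Speed limits (rad/s): [2.22, 2.22, 2.79, 3.14, 3.14, 3.14].

INTERFACE

Orientations are given as [roll, pitch, yaw] about the fixed x, y, z axes, in that order (R = Rz(yaw) Ry(pitch) Rx(roll)).
In Python, from plant import robot, vision, ticket, find_in, outline_of, mark_of gives the robot as it stands.
- The arm moves only by the tool apply_moves, never from a script. Its argument "moves" is a list of rows, each a list of 7 numbers: the shift along the tool's x, y, z in units of 40 mm (1.0 is 40 mm), then the turn, a rotation vector about the tool's x, y, z in units of 6 degrees (1.0 is 6 degrees), then the opening, from 0 (shut) to 1 (fully open). A call has 1 to 10 rows; each row is the pose to reach, as a shift and turn from the pose measured when the call began, along the tool's axes at that moment; what a row does not reach only later rows make up. A row lasts 1/12 s, in which the tool goes at most 41.7 mm and 7.16 degrees, less where a joint would pass 70% of its speed; a pose out of reach is approached as far as the arm can. A call with a gripper value outside its range is refused whole. The fingers move at their own pace and stop on an object; "force" is the grip in N (left out, the last holds). Time passes only in rows, so rows that repeat a pose let the fingers close. It gives the time, the measured TCP pose, the force and the opening at its end, in the units of the state.
- robot.observe(): the state, without advancing time (a new reading comes with each control period).
- vision.snapshot(name): name is "scene" or "top" or "wrist"; returns the picture (420x560x3 uint8, red, green, blue); there is no depth.
- vision.camera_model(name): a dict with "fx", "fy", "cx", "cy" (pixels), "camera_from_world" (4x4, takes a point from world to camera coordinates); the wrist camera has in their place "hand_eye" (4x4, takes a point from camera to tool coordinates, whose origin is the TCP and whose axes are the flange's). Camera axes: x right, y down, z forward; pixel columns grow to the right and rows downward; lengths in m; the calibration is good to about 2 mm. The wrist camera is an equidistant fisheye: a pixel r from the principal point sees the ray r / f radians off the axis. A picture is of the moment at which its call begins: read the wrist's pose just before it. camera_model takes no time and is no camera call.
- ticket.hand_in(): hands the job in, once; it reports no verdict.
Trained networks look in the newest picture that a camera, given by its name, has taken for a name from the list of things; names that differ only in an ending like _2 or _b are one class to them, and where a whole thing is asked for, a point or a joint stands for the part that bears it (a point fixed in the world has none). Each returns a list of dicts, best first, with "p" (0 to 1); they miss things now and then, are a little off and sometimes report something else, mostly with a low value. They report only what shows in the picture. A call takes as long as a camera call. They do not tell look-alikes from the thing itself.
- find_in(camera, thing): "extent" ([left, top, right, bottom] in pixels, round what is visible of it).
- outline_of(camera, thing): "pixels" (420x560 bool, what is visible of it) and "extent" ([left, top, right, bottom] in pixels, round what is visible of it).
- mark_of(camera, thing): "pixel" ([column, row] in pixels: a listed point, or the origin of a listed thing).
The state is a dict: "time": time; "joints": joint angles; "joint_velocities": joint speeds; "effort": joint torques, N m; "ee_pos": TCP position; "tool_rot": TCP orientation; "ft_force": force on the tool from outside, world axes, zero at the start; "ft_torque": the same for the moment, N m; "gripper_width": opening from 0.0 (shut) to 1.0 (fully open).
Only numpy, scipy, OpenCV 4.12 (cv2) and the standard library are available. Lean on these libraries where they do the work, as an engineer would, in place of code of your own. Each camera call takes 0.05 s, during which the arm holds its last target.

TASK

Run the test on the circuit board in the jig: turn the black selector knob until it clicks in with its pointer at the green dot, then pull the red handle of the jig's spring-return slide out until the slide's orange pointer stands over the yellow band. Finish while still holding the handle there (the spring draws it back if let go), with the selector still at green and the other things on the desk left where they are.

Things in the scene. Friction and masses are not known exactly. Their poses are not given: they have to be found in the camera images.
- selector (a joint): Black selector knob (rad, vertical axis, + counter-clockwise from above) on a grey box with a white face, 125 x 135 mm, top 45 mm above the desk. Clicks into four places: -0.52, 0 (off, black bar, where it starts), 0.52, 1.05; stops just beyond the outer two. Three coloured dots mark the other places, order varies. A click takes about 0.2 N m; let go within 0.15 rad of a place it snaps in.
- selector_grip (a point): Point on the knob's axis at the height to grip, 73 mm above the desk. The grip is a bar 44 mm long, 14 mm thick, its top 84 mm above the desk, on a disc 44 mm across whose top is 55 mm above the desk. The point's x axis runs along the bar towards its pointer end (white line).
- selector_pointer (a point): Point on the knob's pointer line, 44 mm from the axis, at the radius of the dots and just above the box's face.
- dot_green: Green dot, 13 mm across, flat on the box's face, 44 mm from the knob's axis: the place to select.
- dot_red: Red dot, the same size: another place.
- dot_blue: Blue dot, the same size: another place.
- slide (a joint): Spring-return slide of the test jig (aluminium base 300 x 130 x 12 mm, green circuit board in its far half). 0 = home, grows as the slide is pulled out along the jig's -x, towards the robot, hard stop at 0.095 (m). Pull needed: about 4 N at home, rising 1.1 N per 10 mm, plus about 1 N of friction.
- handle (a point): Grip point of the slide's red handle: an upright plate 14 mm thick (along the slide's travel), 44 mm wide, standing up from 33 to 90 mm above the desk, its only surroundings below 35 mm; this point is 70 mm above the desk on its centre line. Its x axis = the jig's x; pull along -x (level).
- slide_pointer (a point): Tip of the slide's orange pointer, at the side of the slide over the black scale strip, 56 mm to the jig's +y of the handle's centre and level with it along the travel.
- band: Yellow band, 12 mm long along the travel, 14 mm wide, flat across the black scale strip on the jig's base; origin at its centre, its x axis along the jig's x. It lies 40 to 75 mm out from the pointer's home.
- tape: Bystander: grey roll of tape lying flat, 64 mm across, 20 mm high; origin at the middle of its underside. Leave it alone.
- spare_board: Bystander: small green circuit board lying flat, 70 x 35 mm; origin at the middle of its underside. Leave it alone.
- flux_bottle: Bystander: small amber bottle with red cap, 34 mm across, 80 mm high; origin at the middle of its underside. Leave it alone.
- solder_spool: Bystander: steel-coloured spool standing on end, 50 mm across, 40 mm high; origin at the middle of its underside. Leave it alone.
- paste_jar: Bystander: low amber jar with yellow lid, 44 mm across, 35 mm high; origin at the middle of its underside. Leave it alone.
- screwdriver: Bystander: orange-handled screwdriver lying flat, 160 mm long; origin at the middle of its underside. Leave it alone.
- cutters: Bystander: blue-handled side cutters lying flat, about 140 mm long; origin at the middle of its underside. Leave it alone.
Not all that is in view belongs to the job. Leave any pink look-alike of the part that bears selector alone.

How it is judged:
By the outcome, as a careful person would: the job done as asked, in the order asked, and still so for the second after the job is handed in, while the arm keeps its last pose, push and grip.
It also fails if it takes over 45 s, if anything falls off the work surface, if the arm or the gripper's body presses on something with over 40 N, if the wrist force passes 120 N, or if a joint passes its speed limit or range.

## Working session

There is one attempt and no reset: what is moved stays moved. The work goes in short steps, Python scripts to look and compute and a tool call to move; the robot and the scene stay as the last step left them, time stands still between calls to the robot, and variables do not carry over. Pictures are saved under pics/ and viewed, and the job is handed in when it is done.

Besides the shell and the picture viewer there is one more tool, called after ">>>" as name(argument=value, ...), one argument or row to a line, values as JSON. apply_moves: Moves the arm, as the interface text tells. Its arguments: {"type":"object","properties":{"moves":{"type":"array"},"force":{"type":"number"}},"required":["moves"]}

```bash
mkdir -p pics; ls
python3 - <<'E'
from plant import robot, vision
import cv2
s=robot.observe();print(s)
for n in ["scene","top","wrist"]:
    im=vision.snapshot(n);cv2.imwrite(f"pics/{n}0.png",im[:,:,::-1])
    m=vision.camera_model(n);print(n,m)
E
```

```text
pics
{'time': 0.0, 'joints': array([ 1.24554804e+00,  3.53634817e-01,  1.63414398e+00, -3.86113130e-05,
        1.15520782e+00, -2.38940267e-03]), 'joint_velocities': array([ 1.83081347e-03,  1.21028894e-03, -1.45344014e-03, -2.53241016e-03,
        9.56727307e-05,  1.53391390e-03]), 'effort': array([ 6.00826934e-04, -5.93849552e+01, -3.34213722e+01,  6.95938803e-02,
        2.35092826e-02, -9.58504666e-05]), 'ee_pos': array([0.19822139, 0.59247835, 0.40396763]), 'tool_rot': array([-3.14019861e+00,  3.19720649e-05,  2.81874941e+00]), 'ft_force': array([-0.5266904 ,  0.07942866,  0.24318929]), 'ft_torque': array([ 0.06389515,  0.02599263, -0.01495239]), 'gripper_width': 0.9955521300202861}
scene {'fx': 454.10910745840687, 'fy': 454.10910745840687, 'cx': 285.2069546008679, 'cy': 208.00536715775044, 'camera_from_world': array([[-0.28948741,  0.95701786,  0.01771603,  0.11541459],
       [ 0.63821664,  0.2067812 , -0.74156662, -0.25262829],
       [-0.71335584, -0.20336753, -0.67064528,  1.65800757],
       [ 0.        ,  0.        ,  0.        ,  1.        ]])}
top {'fx': 423.8750080901085, 'fy': 423.8750080901085, 'cx': 275.8219321187865, 'cy': 219.49580975216722, 'camera_from_world': array([[ 0.02319643, -0.99969319, -0.00868623, -0.01064323],
       [-0.99363491, -0.02209608, -0.11046004,  0.46878626],
       [ 0.11023422,  0.01119322, -0.99384261,  1.05480394],
       [ 0.        ,  0.        ,  0.        ,  1.        ]])}
wrist {'fx': 325.19226210127806, 'fy': 325.19226210127806, 'cx': 276.6028940774513, 'cy': 216.70992529351696, 'hand_eye': array([[ 4.84954022e-04, -9.64973361e-01, -2.62347437e-01,
         7.46172608e-02],
       [ 9.99999749e-01,  6.03576276e-04, -3.71572631e-04,
        -6.75386476e-05],
       [ 5.16904380e-04, -2.62347191e-01,  9.64973411e-01,
         1.93586460e-02],
       [ 0.00000000e+00,  0.00000000e+00,  0.00000000e+00,
         1.00000000e+00]])}
```

View pics/top0.png

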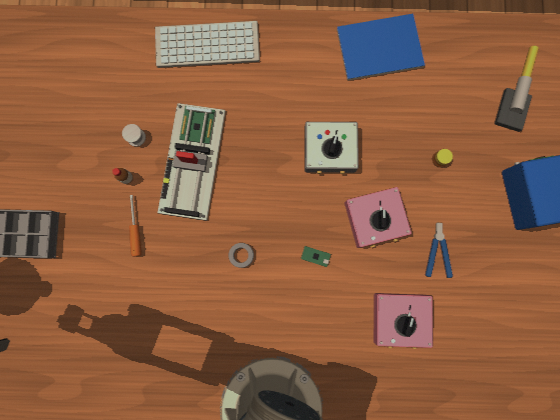

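View pics/scene0.png

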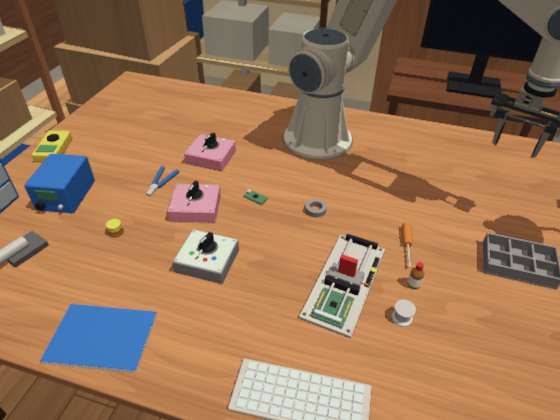

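View pics/wrist0.png

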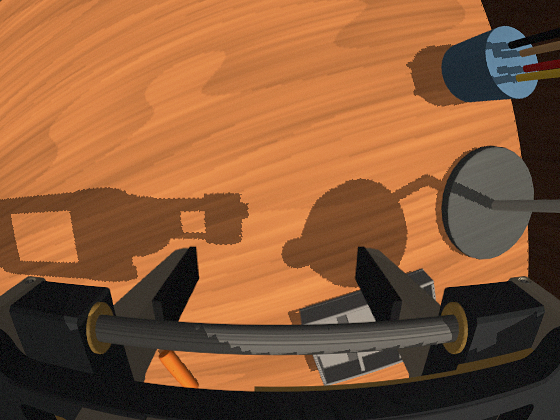

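The top view shows the candidates for the selector. The white-faced box is at (332,147), and the pink look-alikes are at (379,218) and (405,320). I choose the white one. The jig is at (192,160), its red handle at about (187,157), and the yellow band is on the left strip near (166,180).

```bash
cat > h.py <<'E'
import numpy as np, cv2
from plant import robot, vision, find_in, outline_of, mark_of
from scipy.spatial.transform import Rotation as R
def ray(cam,px):
    m=vision.camera_model(cam); u=(px[0]-m['cx'])/m['fx']; v=(px[1]-m['cy'])/m['fy']
    if cam=='wrist':
        s=robot.observe(); T=np.eye(4);T[:3,:3]=R.from_euler('xyz',s['tool_rot']).as_matrix();T[:3,3]=s['ee_pos']
        r=np.hypot(u,v); d=np.array([np.sin(r)*u/r,np.sin(r)*v/r,np.cos(r)])
        C=T@m['hand_eye']
    else:
        d=np.array([u,v,1.]); C=np.linalg.inv(m['camera_from_world'])
    d=C[:3,:3]@d; return C[:3,3],d/np.linalg.norm(d)
def atz(cam,px,z):
    o,d=ray(cam,px); return (o+d*(z-o[2])/d[2])
def proj(cam,p,pose=None):
    m=vision.camera_model(cam); p=np.append(p,1)
    if cam=='wrist':
        s=robot.observe(); T=np.eye(4);T[:3,:3]=R.from_euler('xyz',s['tool_rot']).as_matrix();T[:3,3]=s['ee_pos']
        c=np.linalg.inv(T@m['hand_eye'])@p; r=np.hypot(c[0],c[1]); a=np.arctan2(r,c[2]); u=np.array([c[0],c[1]])/r*a
    else:
        c=m['camera_from_world']@p; u=c[:2]/c[2]
    return np.array([m['fx']*u[0]+m['cx'],m['fy']*u[1]+m['cy']])
Z=dict(selector_grip=.073,selector_pointer=.046,dot_green=.045,dot_red=.045,dot_blue=.045,handle=.070,slide_pointer=.02,band=.014,tape=0,spare_board=0,flux_bottle=0,solder_spool=0,paste_jar=0,screwdriver=0,cutters=0)
E
python3 - <<'E'
from h import *
for cam in ['top','scene']:
    im=vision.snapshot(cam)
    for n,z in Z.items():
        r=mark_of(cam,n)[:3]
        print(cam,n,[(round(float(q['p']),2),np.round(q['pixel'],1).tolist(),np.round(atz(cam,q['pixel'],z)[:2],4).tolist()) for q in r])
    if cam=='top':
        a=cv2.resize(im[95:225,150:240],None,fx=4,fy=4,interpolation=2);b=cv2.resize(im[115:180,295:370],None,fx=5,fy=5,interpolation=2)
        c=np.zeros((520,740,3),np.uint8);c[:520,:360]=a;c[:325,365:740]=b
        cv2.imwrite('pics/topcrop.png',c[:,:,::-1])
print(robot.observe()['time'])
E
```

```text
top selector_grip [(0.61, [331.3, 147.1], [0.6475, -0.134]), (0.57, [406.6, 330.6], [0.2065, -0.3156])]
top selector_pointer [(0.76, [339.2, 130.6], [0.699, -0.157]), (0.75, [409.3, 306.6], [0.2602, -0.3307]), (0.59, [379.8, 197.4], [0.5283, -0.26])]
top dot_green [(0.46, [344.0, 134.6], [0.6891, -0.1695])]
top dot_red [(0.6, [325.1, 130.7], [0.6984, -0.1211]), (0.48, [242.3, 253.6], [0.3797, 0.0811])]
top dot_blue [(0.59, [319.0, 138.5], [0.6775, -0.1057])]
top handle [(0.72, [335.4, 131.5], [0.6886, -0.1442]), (0.71, [185.7, 158.4], [0.612, 0.2274])]
top slide_pointer [(0.79, [167.9, 160.5], [0.6182, 0.2853]), (0.69, [315.3, 136.5], [0.6905, -0.0982])]
top band [(0.6, [165.1, 182.1], [0.562, 0.2913])]
top tape [(0.82, [242.1, 255.3], [0.3766, 0.0854]), (0.62, [327.4, 131.3], [0.7117, -0.1319])]
top spare_board [(0.66, [316.6, 256.2], [0.3787, -0.1073])]
top flux_bottle [(0.55, [124.3, 177.3], [0.5753, 0.4042])]
top solder_spool [(0.88, [134.0, 136.8], [0.686, 0.3851])]
top paste_jar [(0.76, [440.3, 158.3], [0.6442, -0.4308])]
top screwdriver [(0.91, [134.9, 225.7], [0.4473, 0.3683]
[... 471 characters left out ...]
8, [347.9, 263.7], [0.6193, 0.2274])]
scene slide_pointer [(0.81, [367.5, 283.1], [0.6231, 0.2838])]
scene band [(0.38, [372.7, 270.7], [0.5734, 0.2903])]
scene tape [(0.74, [317.5, 212.4], [0.385, 0.0972])]
scene spare_board [(0.67, [254.7, 197.7], [0.3797, -0.1046]), (0.25, [152.7, 193.3], [0.458, -0.4136])]
scene flux_bottle [(0.52, [413.4, 283.5], [0.5717, 0.3973]), (0.25, [401.8, 315.7], [0.6802, 0.3791])]
scene solder_spool [(0.84, [405.2, 316.5], [0.68, 0.3872])]
scene paste_jar [(0.83, [116.5, 233.5], [0.6459, -0.4234]), (0.51, [403.1, 314.7], [0.6763, 0.3818])]
scene screwdriver [(0.78, [407.2, 247.8], [0.4494, 0.3697])]
scene cutters [(0.59, [152.7, 188.6], [0.4376, -0.4249])]
1.75
```

View pics/topcrop.png

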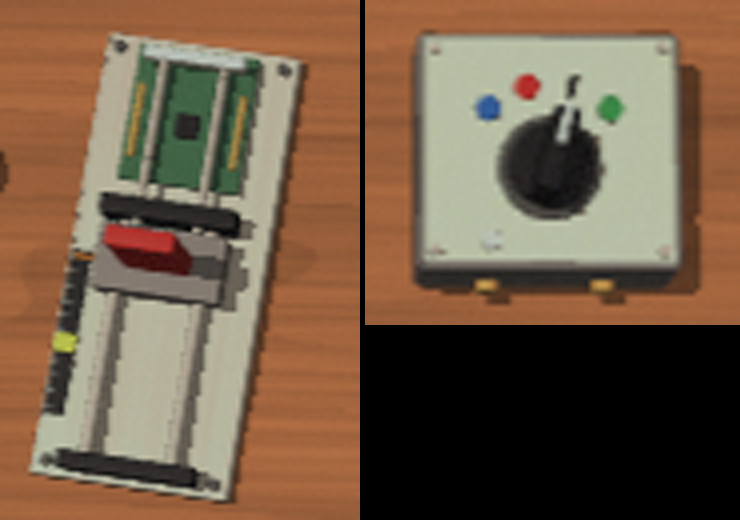

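Run:
```python
from h import *
from scipy.optimize import least_squares
pts=[(344,136.6),(327.4,132.2),(319.6,136.4),(336.4,132)]
P=np.array([atz('top',p,.045)[:2] for p in pts]); print(P.round(4))
off=np.array([-.52,.52,1.05])
f=lambda v:(np.array([v[:2]+.044*np.array([np.cos(v[2]+a),np.sin(v[2]+a)]) for a in off])-P[:3]).ravel()
s=least_squares(f,[.65,-.13,-.2]);print('knob fit',s.x,s.fun.round(4))
# jig corners, crop/4+(150,95), z=.012
c=[atz('top',(150+x/4,95+y/4),.012)[:2] for x,y in [(110,35),(300,62),(232,500),(32,470)]]
c=np.array(c);print(c.round(4))
for a,b in [(3,0),(2,1)]: d=c[b]-c[a];print(np.hypot(*d),np.arctan2(d[1],d[0]))
for a,b in [(1,0),(2,3)]: d=c[b]-c[a];print(np.hypot(*d),np.arctan2(-d[0],d[1]))
ctr=c.mean(0);print(ctr)
```

```text
[[ 0.6838 -0.1695]
 [ 0.6945 -0.127 ]
 [ 0.6831 -0.1072]
 [ 0.6955 -0.15  ]]
knob fit [ 0.65225494 -0.13873408 -0.25180031] [-0.      0.0001  0.0001 -0.0001 -0.0001 -0.    ]
[[0.7754 0.2698]
 [0.7592 0.1422]
 [0.4652 0.1755]
 [0.4819 0.3061]]
0.2957102326693897 -0.12331305878683894
0.2958900234293508 -0.11281660560404923
0.1285952505787565 -0.1257195312759988
0.1317014661806833 -0.12690415502849364
[0.62044348 0.2233841 ]
```

```bash
cat >> h.py <<'E'
def to(pos,yaw,grasp=True):
    """pos = grasp point world; gives units for moves"""
    s=robot.observe(); A=R.from_euler('xyz',s['tool_rot']); p=np.array(pos,float)+np.array([0,0,.171])
    B=R.from_euler('xyz',[np.pi,0,yaw])
    d=A.inv().apply(p-s['ee_pos'])/.04; r=(A.inv()*B).as_rotvec()/np.radians(6)
    print('move',d.round(3),r.round(3),'rows',max(np.linalg.norm(d)*40/41.7,np.linalg.norm(r)*6/7.16),'t',s['time'],'ee',s['ee_pos'].round(4),s['tool_rot'].round(3),'w',s['gripper_width'],'F',s['ft_force'].round(1),'tq',s['ft_torque'].round(2),'j6',s['joints'][5].round(2))
E
python3 -c "
from h import *
to([.6523,-.1387,.18],-.2518+np.pi)"
```

```text
move [-16.565 -13.741   1.343] [ 0.     0.    -0.678] rows 20.68499097207029 t 1.75 ee [0.1983 0.5927 0.4047] [3.142 0.    2.819] w 0.9977236794895731 F [-0.   0.1  0. ] tq [-0.03  0.   -0.04] j6 -0.0
```

>>> apply_moves(
  moves=[
    [-16.565,-13.741,1.343,0,0,-0.678,1],
    [-16.565,-13.741,1.343,0,0,-0.678,1],
    [-16.565,-13.741,1.343,0,0,-0.678,1],
    [-16.565,-13.741,1.343,0,0,-0.678,1],
    [-16.565,-13.741,1.343,0,0,-0.678,1],
    [-16.565,-13.741,1.343,0,0,-0.678,1],
    [-16.565,-13.741,1.343,0,0,-0.678,1],
    [-16.565,-13.741,1.343,0,0,-0.678,1],
    [-16.565,-13.741,1.343,0,0,-0.678,1],
    [-16.565,-13.741,1.343,0,0,-0.678,1],
  ],
)

```text
time: 2.58
ee_pos: [0.4182, 0.2376, 0.3789]
tool_rot: [3.141, 0.001, 2.89]
ft_force: [-0.1, 1.4, 0.2]
gripper_width: 0.998
```

```bash
python3 -c "
from h import *
to([.6523,-.1387,.18],-.2518+np.pi)"
```

```text
move [-8.009 -7.654  0.699] [0.005 0.006 0.002] rows 10.64808207113246 t 2.5833 ee [0.4182 0.2376 0.3789] [3.141e+00 1.000e-03 2.890e+00] w 0.9981276956097761 F [-0.1  1.4  0.2] tq [-0.02 -0.03 -0.03] j6 -0.81
```

>>> apply_moves(
  moves=[
    [-8.009,-7.654,0.7,0,0,0,1],
    [-8.009,-7.654,0.7,0,0,0,1],
    [-8.009,-7.654,0.7,0,0,0,1],
    [-8.009,-7.654,0.7,0,0,0,1],
    [-8.009,-7.654,0.7,0,0,0,1],
    [-8.009,-7.654,0.7,0,0,0,1],
    [-8.009,-7.654,0.7,0,0,0,1],
    [-8.009,-7.654,0.7,0,0,0,1],
    [-8.009,-7.654,0.7,0,0,0,1],
    [-8.009,-7.654,0.7,0,0,0,1],
  ],
)

```text
time: 3.42
ee_pos: [0.6377, -0.116, 0.3527]
tool_rot: [3.141, 0.001, 2.89]
ft_force: [-0.1, -0.0, -0.9]
gripper_width: 0.998
```

>>> apply_moves(
  moves=[
    [-0.6,-0.5,0.05,0,0,0,1],
    [-0.6,-0.5,0.05,0,0,0,1],
    [-0.6,-0.5,0.05,0,0,0,1],
  ],
)

```text
time: 3.67
ee_pos: [0.6563, -0.1428, 0.35]
tool_rot: [3.141, 0.0, 2.887]
ft_force: [-0.3, 0.6, -0.2]
gripper_width: 1.001
```

Run:
```python
from h import *
to([.6523,-.1387,.18],-.2518+np.pi)
im=vision.snapshot('wrist')
for n in ['selector_grip','dot_green','dot_red','dot_blue','selector_pointer']:
    print(n,[(round(float(q['p']),2),np.round(q['pixel'],1).tolist(),atz('wrist',q['pixel'],Z[n])[:2].round(4).tolist()) for q in mark_of('wrist',n)[:2]])
im=im.copy()
print(proj('wrist',[.6523,-.1387,.084]))
cv2.imwrite('pics/w1.png',im[:,:,::-1])
to([.6523,-.1387,.18],-.2518+np.pi)
```

```text
move [ 0.122  0.075 -0.025] [ 0.007  0.002 -0.024] rows 0.13910263826051258 t 3.6667 ee [ 0.6563 -0.1428  0.35  ] [3.141 0.    2.887] w 1.0011621365445766 F [-0.3  0.6 -0.2] tq [-0.   -0.01  0.01] j6 -1.53
selector_grip [(0.85, [284.3, 213.0], [0.6495, -0.1326]), (0.66, [93.8, 57.9], [0.4719, -0.2584])]
dot_green [(0.44, [257.3, 247.5], [0.683, -0.166])]
dot_red [(0.43, [308.9, 247.9], [0.6957, -0.1189])]
dot_blue [(0.59, [322.9, 229.6], [0.6816, -0.1022])]
selector_pointer []
[277.2192501  220.99383634]
move [0.088 0.015 0.002] [0.007 0.009 0.013] rows 0.08565907491362398 t 3.9667 ee [ 0.6556 -0.1401  0.3511] [3.141e+00 1.000e-03 2.891e+00] w 1.0023646616316992 F [-0.5 -0.   0.4] tq [-0.01  0.01 -0.02] j6 -1.53
```

View pics/w1.png

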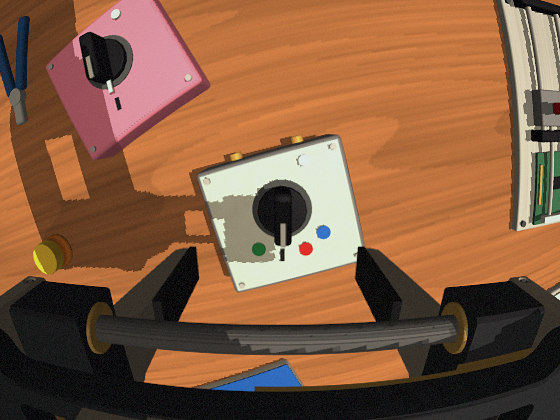

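The wrist view shows the white-faced selector centred, with the bar tip at (282,240) and the green dot at (259,249), on the clockwise side. Pink is at upper left. I'll refit now that the arm is still.

Run:
```python
from h import *
from scipy.optimize import least_squares
to([.6523,-.1387,.18],-.2518+np.pi)
im=vision.snapshot('wrist'); hsv=cv2.cvtColor(im,cv2.COLOR_RGB2HSV)
roi=np.zeros(im.shape[:2],bool); roi[215:275,235:345]=1
def cen(m):
    n,l,st,c=cv2.connectedComponentsWithStats((m&roi).astype(np.uint8)); i=1+np.argmax(st[1:,4]); print(st[i],c[i]); return c[i]
H,S,V=hsv[...,0],hsv[...,1],hsv[...,2]
g=cen((H>45)&(H<85)&(S>120));r=cen(((H<8)|(H>172))&(S>150));b=cen((H>95)&(H<125)&(S>120))
P=np.array([atz('wrist',p,.045)[:2] for p in (g,r,b)]);print(P.round(4))
off=np.array([-.52,.52,1.05])
f=lambda v:(np.array([v[:2]+.044*np.array([np.cos(v[2]+a),np.sin(v[2]+a)]) for a in off])-P).ravel()
s=least_squares(f,[.65,-.13,-.2]);print('knob fit',s.x,s.fun.round(4))
for t in ['scene']:
  im=vision.snapshot(t)
# where grasp line seen: bar
print(proj('wrist',[*s.x[:2],.084]))
cv2.imwrite('pics/s1.png',cv2.resize(im[160:300,120:300],None,fx=4,fy=4)[:,:,::-1])
cv2.imwrite('pics/w2.png',cv2.resize(vision.snapshot('wrist')[150:280,200:350],None,fx=4,fy=4,interpolation=2)[:,:,::-1])
```

```text
move [0.088 0.015 0.002] [0.007 0.009 0.013] rows 0.08565907491362398 t 3.9667 ee [ 0.6556 -0.1401  0.3511] [3.141e+00 1.000e-03 2.891e+00] w 1.0023646616316992 F [-0.5 -0.   0.4] tq [-0.01  0.01 -0.02] j6 -1.53
[249 244  14  13 128] [255.53125  249.859375]
[296 244  14  12 130] [302.43076923 249.51538462]
[314 227  13  13 140] [320.05 233.1 ]
[[ 0.6857 -0.1684]
 [ 0.6964 -0.1254]
 [ 0.6846 -0.1057]]
knob fit [ 0.65401671 -0.13754759 -0.24557223] [ 0.      0.0004  0.     -0.0002 -0.     -0.0001]
[279.49045435 222.34371477]
```

View pics/w2.png

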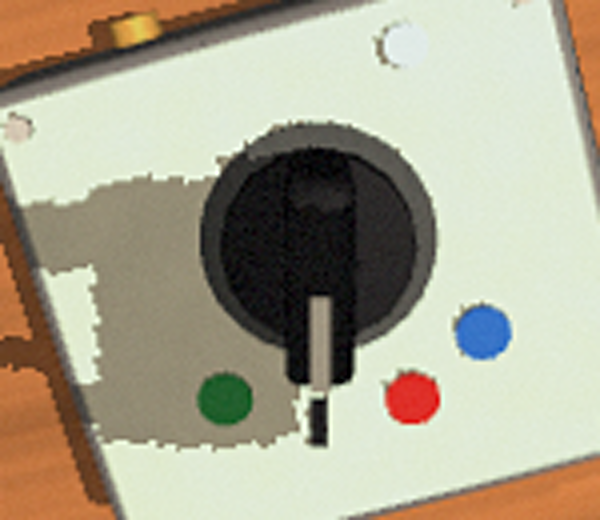

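View pics/s1.png

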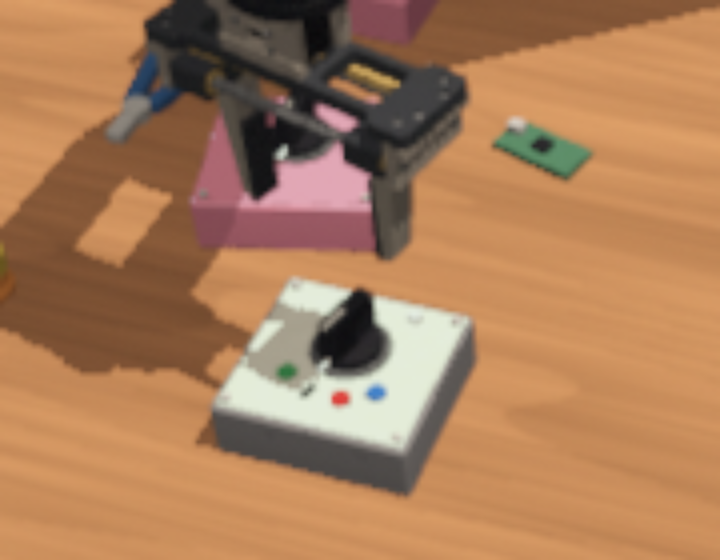

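The two fits agree to 2 mm: knob at (0.653,-0.138), bar angle -0.25. Green is one click clockwise (-0.52).

```bash
python3 -c "
from h import *
to([.6532,-.138,.077],-.249+np.pi)"
```

```text
move [0.081 0.045 2.575] [ 0.007  0.01  -0.018] rows 2.4718818393383843 t 4.1167 ee [ 0.6558 -0.1406  0.351 ] [3.141e+00 1.000e-03 2.891e+00] w 1.0003564890308778 F [-0.6 -0.3 -0.1] tq [ 0.   -0.06  0.03] j6 -1.53
```

>>> apply_moves(
  moves=[
    [0.08,0.045,0.9,0,0,0,1],
    [0.08,0.045,1.8,0,0,0,1],
    [0.08,0.045,2.3,0,0,0,1],
    [0.08,0.045,2.575,0,0,0,1],
    [0.08,0.045,2.575,0,0,0,1],
    [0.08,0.045,2.575,0,0,0,1],
  ],
)

```text
time: 4.62
ee_pos: [0.6536, -0.138, 0.2485]
tool_rot: [3.141, 0.001, 2.891]
ft_force: [1.0, 0.3, 0.8]
gripper_width: 0.999
```

```bash
python3 -c "
from h import *
to([.6532,-.138,.077],-.249+np.pi)"
```

```text
move [ 0.009 -0.003  0.012] [ 0.007  0.011 -0.017] rows 0.017867368178807786 t 4.6167 ee [ 0.6536 -0.138   0.2485] [3.141e+00 1.000e-03 2.891e+00] w 0.999131822208613 F [1.  0.3 0.8] tq [ 0.01  0.02 -0.07] j6 -1.53
```

Close on the bar.

>>> apply_moves(
  moves=[
    [0,0,0,0,0,0,0.4],
    [0,0,0,0,0,0,0.2],
    [0,0,0,0,0,0,0],
    [0,0,0,0,0,0,0],
    [0,0,0,0,0,0,0],
    [0,0,0,0,0,0,0],
    [0,0,0,0,0,0,0],
    [0,0,0,0,0,0,0],
  ],
  force=25,
)

```text
time: 5.28
ee_pos: [0.6536, -0.138, 0.2485]
tool_rot: [3.141, 0.001, 2.891]
ft_force: [0.4, -0.5, 0.6]
gripper_width: 0.441
```

```bash
python3 -c "
from h import *
to([.6532,-.138,.077],-.249-.52+np.pi)"
```

```text
move [ 0.009 -0.003  0.012] [0.009 0.009 4.949] rows 4.147156122678656 t 5.2833 ee [ 0.6536 -0.138   0.2485] [3.141e+00 1.000e-03 2.891e+00] w 0.44088255396334514 F [ 0.4 -0.5  0.6] tq [ 0.01 -0.02 -0.02] j6 -1.53
```

>>> apply_moves(
  moves=[
    [0,0,0,0,0,0,0],
    [0,0,0,0,0,0,0],
    [0,0,0,0,0,0,0],
    [0,0,0,0,0,0,0],
    [0,0,0,0,0,0,0],
  ],
)

```text
time: 5.7
ee_pos: [0.6536, -0.1376, 0.2485]
tool_rot: [3.14, 0.001, 2.891]
ft_force: [0.5, 3.2, -1.0]
gripper_width: 0.15
```

Gripped at 14 mm, matching the bar's thickness. Next I turn it clockwise.

>>> apply_moves(
  moves=[
    [0,0,0,0,0,0.8,0],
    [0,0,0,0,0,1.6,0],
    [0,0,0,0,0,2.4,0],
    [0,0,0,0,0,3.2,0],
    [0,0,0,0,0,4.0,0],
    [0,0,0,0,0,4.6,0],
    [0,0,0,0,0,4.95,0],
    [0,0,0,0,0,4.95,0],
    [0,0,0,0,0,4.95,0],
  ],
)

```text
time: 6.45
ee_pos: [0.6537, -0.1376, 0.2485]
tool_rot: [3.14, 0.0, 2.374]
ft_force: [-1.0, 1.2, -5.0]
gripper_width: 0.149
```

```bash
python3 -c "
from h import *
to([.6532,-.138,.077],-.249-.52+np.pi)
im=vision.snapshot('wrist')
cv2.imwrite('pics/w3.png',cv2.resize(im[150:330,180:380],None,fx=3,fy=3,interpolation=2)[:,:,::-1])"
```

```text
move [ 0.001 -0.016  0.012] [0.018 0.003 0.011] rows 0.019289184690000905 t 6.45 ee [ 0.6537 -0.1376  0.2485] [3.14  0.    2.374] w 0.14922479097766594 F [-1.   1.2 -5. ] tq [ 0.23  0.27 -0.01] j6 -1.01
```

View pics/w3.png

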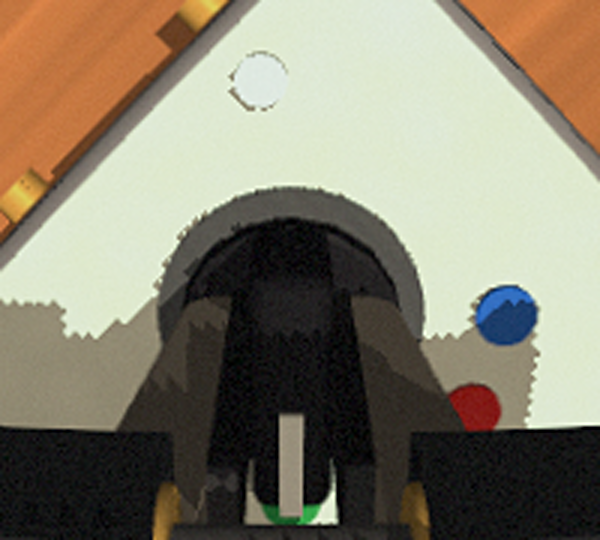

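The white pointer line ends at the green dot, and the twist moment is about 0, so it is in the detent. I'll open the gripper and lift.

>>> apply_moves(
  moves=[
    [0,0,0,0,0,0,1],
    [0,0,0,0,0,0,1],
    [0,0,0,0,0,0,1],
    [0,0,0,0,0,0,1],
    [0,0,-0.8,0,0,0,1],
    [0,0,-1.7,0,0,0,1],
    [0,0,-2.5,0,0,0,1],
    [0,0,-2.5,0,0,0,1],
    [0,0,-2.5,0,0,0,1],
  ],
)

```text
time: 7.25
ee_pos: [0.6541, -0.1379, 0.3508]
tool_rot: [3.137, 0.004, 2.374]
ft_force: [-0.6, -0.9, -1.2]
gripper_width: 0.782
```

```bash
python3 -c "
from h import *
im=vision.snapshot('wrist')
cv2.imwrite('pics/w4.png',cv2.resize(im[150:290,200:350],None,fx=4,fy=4,interpolation=2)[:,:,::-1])
to([.616,.2274,.18],-.122+np.pi/2)"
```

```text
move [ 7.012  5.918 -0.049] [0.026 0.    8.834] rows 8.80185483630214 t 7.3 ee [ 0.6534 -0.1377  0.3488] [3.139e+00 1.000e-03 2.374e+00] w 0.8245701591277846 F [ 0.6 -0.5  0.5] tq [-0.03 -0.04  0.04] j6 -1.01
```

View pics/w4.png

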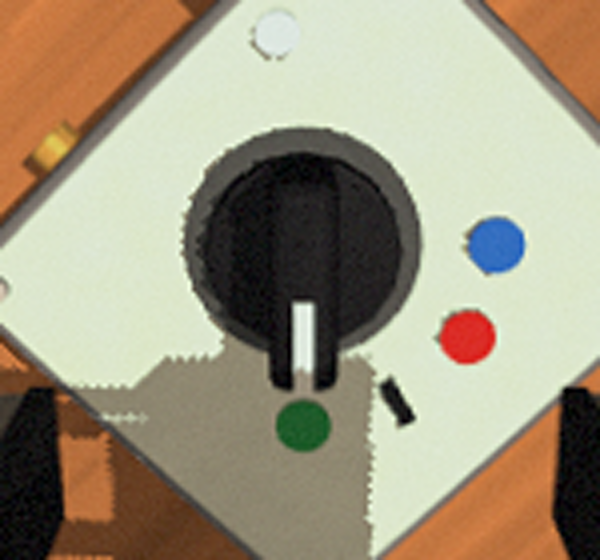

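The selector sits exactly at green, released and clicked in. Next, the handle.

>>> apply_moves(
  moves=[
    [7.0,5.92,-0.05,0,0,8.83,1],
    [7.0,5.92,-0.05,0,0,8.83,1],
    [7.0,5.92,-0.05,0,0,8.83,1],
    [7.0,5.92,-0.05,0,0,8.83,1],
    [7.0,5.92,-0.05,0,0,8.83,1],
    [7.0,5.92,-0.05,0,0,8.83,1],
    [7.0,5.92,-0.05,0,0,8.83,1],
    [7.0,5.92,-0.05,0,0,8.83,1],
    [7.0,5.92,-0.05,0,0,8.83,1],
    [7.0,5.92,-0.05,0,0,8.83,1],
  ],
)

```text
time: 8.13
ee_pos: [0.6148, 0.2331, 0.3491]
tool_rot: [-3.141, -0.002, 1.453]
ft_force: [0.3, -0.8, -0.6]
gripper_width: 0.998
```

>>> apply_moves(
  moves=[
    [0,0,0,0,0,0,1],
    [0,0,0,0,0,0,1],
  ],
)

```text
time: 8.3
ee_pos: [0.614, 0.2335, 0.3471]
tool_rot: [-3.138, -0.001, 1.455]
ft_force: [0.0, -0.3, -0.2]
gripper_width: 1.005
```

Run:
```python
from h import *
to([.616,.2274,.18],-.122+np.pi/2)
im=vision.snapshot('wrist'); Z['slide_pointer']=.02
for n in ['handle','slide_pointer','band']:
    print(n,[(round(float(q['p']),2),np.round(q['pixel'],1).tolist(),atz('wrist',q['pixel'],Z[n])[:2].round(4).tolist()) for q in mark_of('wrist',n)[:2]])
cv2.imwrite('pics/w5.png',im[:,:,::-1])
cv2.imwrite('pics/w5c.png',cv2.resize(im[100:300,180:380],None,fx=3,fy=3,interpolation=2)[:,:,::-1])
```

```text
move [-0.147  0.066 -0.098] [-0.03  -0.009  0.057] rows 0.18081250290486786 t 8.3 ee [0.614  0.2335 0.3471] [-3.138e+00 -1.000e-03  1.455e+00] w 1.005253357896675 F [ 0.  -0.3 -0.2] tq [-0.11  0.08 -0.01] j6 0.48
handle [(0.62, [282.6, 224.2], [0.618, 0.229])]
slide_pointer [(0.73, [285.1, 155.1], [0.6276, 0.2813])]
band [(0.62, [223.4, 151.6], [0.5689, 0.2919])]
```

View pics/w5.png

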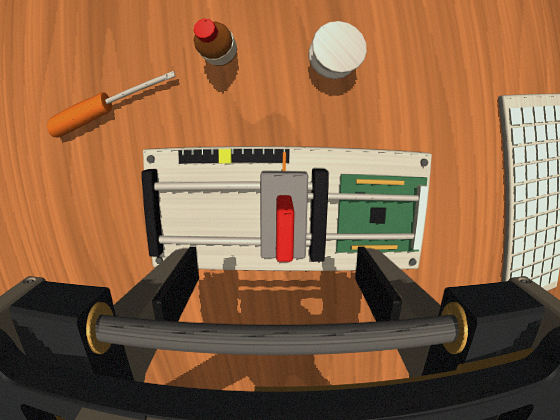

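View pics/w5c.png

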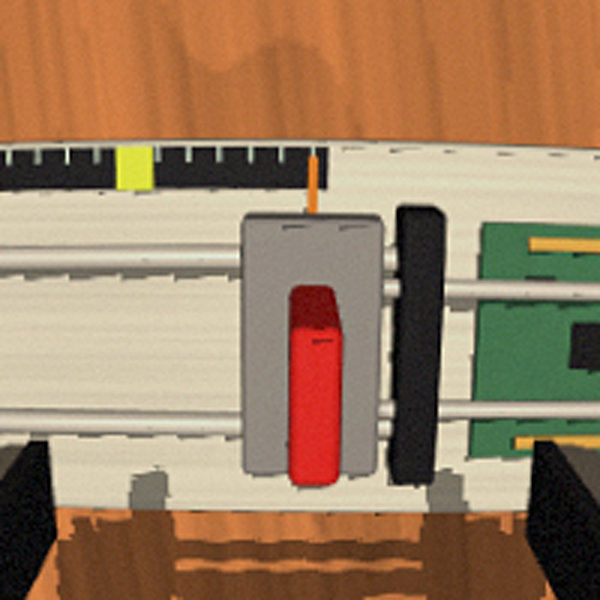

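Clear view: pointer tip at about (284,153), band at (225,156), red handle top at about (285,233). Measuring these gives the handle centre and the pull.

Run:
```python
from h import *
q=lambda x,y:(180+x/3,100+y/3)
u=np.array([np.cos(-.122),np.sin(-.122)]);v=np.array([-u[1],u[0]])
ht=atz('wrist',q(316,405),.09)[:2]; print('handle top',ht)
b=atz('wrist',q(135,168),.013)[:2]
for z in (.014,.02,.03):
  p=atz('wrist',q(314,158),z)[:2]; print(z,'ptr',p,'ptr-handle',(p-ht)@u,(p-ht)@v,'pull',(p-b)@u)
print('band',b)
b2=atz('top',(166,180.7),.013)[:2];print('top band',b2,'handle-band',(ht-b)@u,(ht-b2)@u)
to([*ht,.070],-.122+np.pi/2)
```

```text
handle top [0.62005525 0.22552154]
0.014 ptr [0.62793227 0.28324335] ptr-handle 0.0007938736225508323 0.05825138973474592 pull 0.058265471506984
0.02 ptr [0.62783538 0.28365955] ptr-handle 0.0006470500345427152 0.05865270551995385 pull 0.05811864791897589
0.03 ptr [0.62767389 0.28435322] ptr-handle 0.0004023440545291747 0.05932156516196716 pull 0.057873941938962344
band [0.56973062 0.28732245]
top band [0.56592405 0.28940459] handle-band 0.05747159788443317 0.06150326458771676
move [-0.144  0.145  2.691] [-0.008 -0.016  0.027] rows 2.588928900500701 t 8.5 ee [0.615  0.2317 0.3487] [-3.141e+00 -2.000e-03  1.452e+00] w 1.0024990375043925 F [ 0.1 -0.1 -0.6] tq [-0.1   0.07 -0.03] j6 0.48
```

>>> apply_moves(
  moves=[
    [-0.12,0.12,0.9,0,0,0,1],
    [-0.12,0.12,1.8,0,0,0,1],
    [-0.12,0.12,2.4,0,0,0,0.7],
    [-0.12,0.12,2.69,0,0,0,0.5],
    [-0.12,0.12,2.69,0,0,0,0.4],
    [-0.12,0.12,2.69,0,0,0,0.3],
    [-0.12,0.12,2.69,0,0,0,0.3],
    [-0.12,0.12,2.69,0,0,0,0.3],
    [-0.12,0.12,2.69,0,0,0,0.3],
  ],
)

```text
time: 9.25
ee_pos: [0.6197, 0.2268, 0.2428]
tool_rot: [3.14, -0.003, 1.452]
ft_force: [-0.3, -1.0, -0.4]
gripper_width: 0.516
```

>>> apply_moves(
  moves=[
    [0,0,0,0,0,0,0],
    [0,0,0,0,0,0,0],
    [0,0,0,0,0,0,0],
    [0,0,0,0,0,0,0],
    [0,0,0,0,0,0,0],
    [0,0,0,0,0,0,0],
  ],
  force=45,
)

```text
time: 9.75
ee_pos: [0.6189, 0.2269, 0.2428]
tool_rot: [-3.141, -0.003, 1.451]
ft_force: [-5.6, 0.1, 5.6]
gripper_width: 0.149
```

```bash
python3 -c "
from h import *
im=vision.snapshot('wrist')
cv2.imwrite('pics/w6.png',im[:,:,::-1])
to([.619-.058*np.cos(.122),.2265+.058*np.sin(.122),.070],-.122+np.pi/2)"
```

```text
move [-0.006 -1.447  0.046] [-0.01  -0.024  0.021] rows 1.3885254575357964 t 9.8 ee [0.6189 0.2269 0.2428] [-3.141e+00 -3.000e-03  1.451e+00] w 0.1499087120476912 F [-4.6  1.1  5.5] tq [ 0.1   0.86 -0.23] j6 0.47
```

View pics/w6.png

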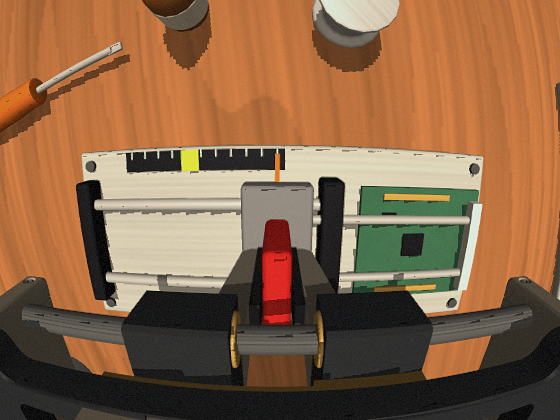

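Gripped at 14 mm. The pointer (277,160) and band (190,160) are both in view. I'll pull.

>>> apply_moves(
  moves=[
    [0,-0.25,0,0,0,0,0],
    [0,-0.5,0,0,0,0,0],
    [0,-0.75,0,0,0,0,0],
    [0,-1.0,0,0,0,0,0],
    [0,-1.2,0,0,0,0,0],
    [0,-1.35,0,0,0,0,0],
    [0,-1.45,0,0,0,0,0],
    [0,-1.45,0,0,0,0,0],
    [0,-1.45,0,0,0,0,0],
  ],
)

```text
time: 10.55
ee_pos: [0.5622, 0.2339, 0.2428]
tool_rot: [3.139, -0.004, 1.451]
ft_force: [8.6, -0.8, -6.9]
gripper_width: 0.151
```

```bash
python3 -c "
from h import *
im=vision.snapshot('wrist')
cv2.imwrite('pics/w7.png',cv2.resize(im[120:300,180:380],None,fx=4,fy=3.3,interpolation=2)[:,:,::-1])
to([.619-.058*np.cos(.122),.2265+.058*np.sin(.122),.070],-.122+np.pi/2)"
```

```text
move [-0.01  -0.02   0.046] [ 0.025 -0.034  0.022] rows 0.048985590416808104 t 10.6 ee [0.5623 0.2339 0.2428] [ 3.139 -0.004  1.451] w 0.1454679867850822 F [ 9.4 -1.2 -7.7] tq [-0.36 -1.13 -0.25] j6 0.51
```

View pics/w7.png

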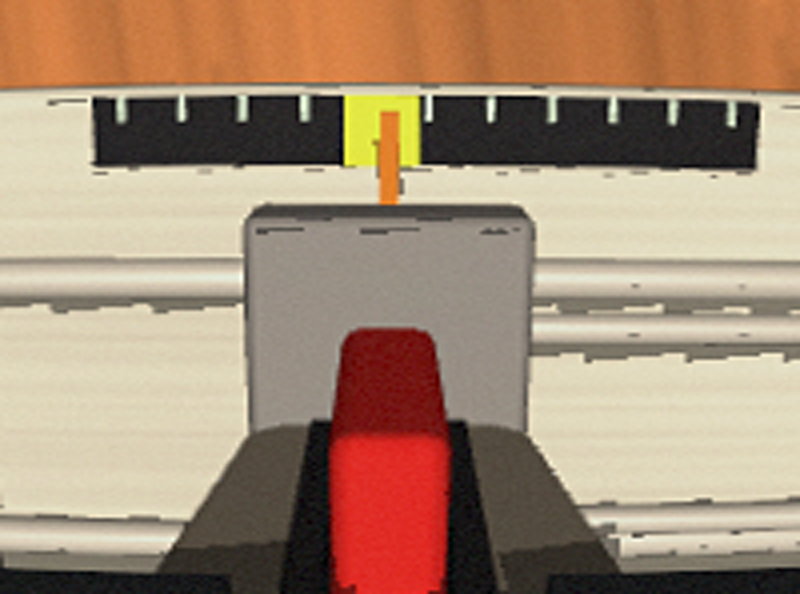

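The pointer (390) is inside the band (343–421), about 1 mm short of its centre. I'll nudge it and let it settle.

>>> apply_moves(
  moves=[
    [0,-0.03,0,0,0,0,0],
    [0,-0.03,0,0,0,0,0],
    [0,-0.03,0,0,0,0,0],
    [0,-0.03,0,0,0,0,0],
    [0,-0.03,0,0,0,0,0],
    [0,-0.03,0,0,0,0,0],
  ],
)

```text
time: 11.1
ee_pos: [0.5621, 0.2338, 0.2428]
tool_rot: [3.136, -0.004, 1.451]
ft_force: [8.7, -1.8, -6.5]
gripper_width: 0.149
```

```bash
python3 -c "
from h import *
im=vision.snapshot('wrist'); t=vision.snapshot('top')
c=np.zeros((540,800,3),np.uint8)
c[:540,:400]=cv2.resize(im[120:255,230:330],None,fx=4,fy=4,interpolation=2)
c[:360,400:800]=cv2.resize(t[105:195,290:390],None,fx=4,fy=4,interpolation=2)
cv2.imwrite('pics/w8.png',c[:,:,::-1]);cv2.imwrite('pics/t8.png',t[:,:,::-1])
to([.619-.058*np.cos(.122),.2265+.058*np.sin(.122),.070],-.122+np.pi/2)"
```

```text
move [-0.008 -0.016  0.046] [ 0.056 -0.04   0.021] rows 0.05995336722006409 t 11.2 ee [0.5621 0.2338 0.2428] [ 3.136 -0.004  1.451] w 0.1502679002384889 F [ 9.9 -1.1 -6.5] tq [-0.53 -0.68 -0.21] j6 0.51
```

View pics/w8.png

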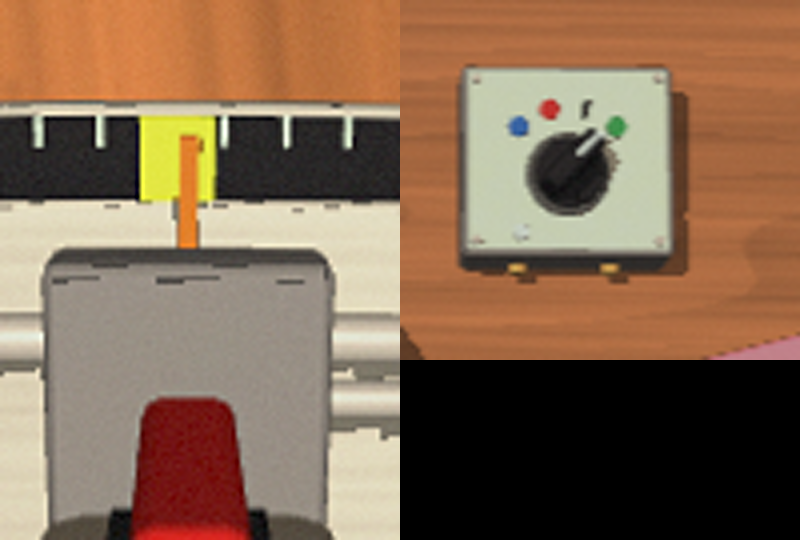

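View pics/t8.png

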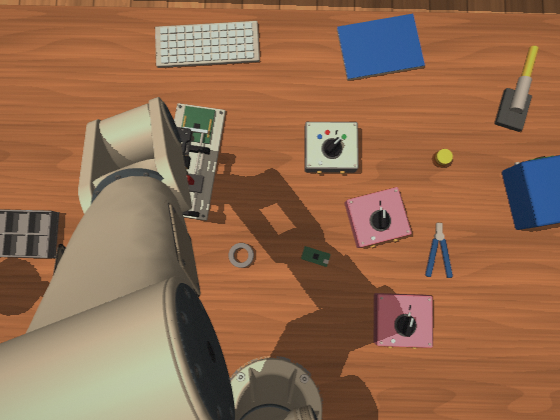

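The selector is still at green. The pointer is inside the band but 2 mm short of its centre, because the spring took up the small nudge. I'll pull a little more and level the tilt.

>>> apply_moves(
  moves=[
    [0,-0.04,0,0.05,0,0,0],
    [0,-0.08,0,0.05,0,0,0],
    [0,-0.08,0,0.05,0,0,0],
    [0,-0.08,0,0.05,0,0,0],
    [0,-0.08,0,0.05,0,0,0],
    [0,-0.08,0,0.05,0,0,0],
    [0,-0.08,0,0.05,0,0,0],
    [0,-0.08,0,0.05,0,0,0],
  ],
  force=55,
)

```text
time: 11.87
ee_pos: [0.56, 0.234, 0.2428]
tool_rot: [3.137, -0.005, 1.451]
ft_force: [10.3, -1.7, -6.1]
gripper_width: 0.148
```

```bash
python3 -c "
from h import *
im=vision.snapshot('wrist')
cv2.imwrite('pics/w9.png',cv2.resize(im[120:255,230:330],None,fx=4,fy=4,interpolation=2)[:,:,::-1])
to([.619-.058*np.cos(.122),.2265+.058*np.sin(.122),.070],-.122+np.pi/2)"
```

```text
move [-0.005  0.035  0.046] [ 0.04  -0.045  0.02 ] rows 0.0556915853266941 t 11.9167 ee [0.5601 0.2339 0.2428] [ 3.137 -0.005  1.451] w 0.14557657419564402 F [ 9.3 -2.3 -6.7] tq [-0.67 -0.93 -0.23] j6 0.51
```

View pics/w9.png

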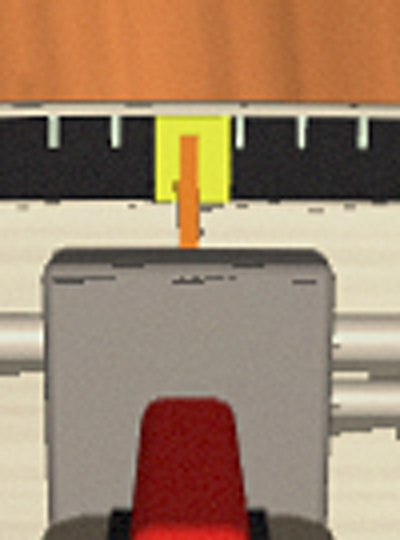

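The pointer (189) is now within 1 mm of the band's centre (193) and holding steady, so I'm handing in.

```bash
python3 -c "
from plant import ticket,robot
print(robot.observe()['time'],ticket.hand_in())"
```

```text
the job is handed in; nothing more can be done
11.9167 None
```

The job is handed in at 11.9 s, with the selector at green and the gripper still holding the slide at the yellow band.

- **Selector:** I turned the black knob on the white-faced box one click clockwise to green and let go. The wrist picture after release and a later top view both showed its pointer at green. I left the two pink look-alikes alone.
- **Slide:** I gripped the red handle and pulled it out about 59 mm.
    - My first pull stopped about 1 mm short of the band's centre. A small nudge did not take, leaving it about 2 mm short, and a further 2 mm pull corrected it.
    - The last wrist picture showed the orange pointer within 1 mm of the band's centre, and the band reaches 6 mm either side.
    - The wrist force was about 12 N, and the gripper opening matched the handle's thickness.
- **Bystanders:** The last top view showed the tape, spare board, jar and cutters where they started. The arm hid the bottle, spool and screwdriver in that view. They looked undisturbed in the wrist picture before I lowered to the handle, but I did not check them after the pull.

The two camera estimates of the band's distance differed by about 4 mm, so I set the final position by the pointer against the band in the wrist picture.

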